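Close the pump cover in cross order

ROBOT

A 6-joint arm with a two-finger parallel gripper is mounted at the origin on a cart in front of the work surface, level with it; the furniture and walls round the work are solid. World frame = base frame: x ahead of the robot, y to its left, z up, the work surface at z = 0. Lengths are in m, angles in degrees, forces in N, time in s.
With the tool pointing down it reaches from about 0.4 to 0.825 m from the base axis. Payload 7 kg.
Tool frame: the origin (TCP) lies on the centre line of the jaws, within the pads' length; the fingertips stand 11 mm ahead of it and the grasp point (between the pads) lies 8 mm behind it; z points along the fingers, y is the line along which they close (so a half turn about z gives the same grasp; the last joint's range is limited). The gripper opens to 88 mm and grips with 3 to 60 N. Pads are 19 mm wide; open, the fingers measure 130 mm over their backs; the gripper's body (78 mm by 193 mm) begins 47 mm behind the grasp point.
Start: joints at [-49.039, 20.546, 0.682, 0, -70.136, -16.507], TCP at [0.279, -0.614, 0.238] pointing down, gripper open.
Joint ranges: [-176.03, 176.03], [-82.01, 121.73], [-58.28, 71.71], [-173.87, 95.51], [-174.79, -0.11], [-173.66, 173.66]. Speed limits (degrees/s): [136.94, 136.94, 172.46, 180, 180, 180].

INTERFACE

Orientations are given as [roll, pitch, yaw] about the fixed x, y, z axes, in that order (R = Rz(yaw) Ry(pitch) Rx(roll)).
In Python, from plant import r, capture, camera_model, job gives the robot as it stands.
- The arm moves only by the tool drive_tool, never from a script. Its argument "increments" is a list that holds one entry, the list of rows, each a list of 5 numbers: the gripper's target within -1 to 1 (fully open at 1, half-way at 0, shut at -1), then the shift along the tool's x, y, z scaled (see below), then the turn about the tool's z scaled (see below). In form: [[[gripper, tx, ty, tz, roll], ...]]. A call has 1 to 5 rows; each row is the pose to reach, as a shift and turn from the pose commanded when the call began, along the tool's axes at that moment, turning the shorter way round; what a row does not reach only later rows make up. The controller multiplies each number of a shift by 120 mm and each number of a turn by 360 degrees. A row lasts 1/8 s, in which the tool goes at most 62.5 mm and 10.7 degrees, less where a joint would pass 70% of its speed; a pose out of reach is approached as far as the arm can. A call with a number of a shift or a turn outside -1 to 1 is refused whole. A call with a gripper value outside its range is refused whole. The fingers move at their own pace and stop on an object; "squeeze" is the grip in N (left out, the last holds). Time passes only in rows, so rows that repeat a pose let the fingers close. It gives the time, the measured TCP pose, the force, the opening and the grip force at its end, in the units of the state.
- r.get_state(): the state, without advancing time (a new reading comes with each control period).
- capture(name): name is "scene" or "top" or "wrist"; returns the picture (480x640x3 uint8, red, green, blue); there is no depth.
- camera_model(name): a dict with "camera_matrix" (3x3 intrinsics, pixels), "rvec" (rotation vector, rad) and "tvec" (3), from world to camera coordinates, as OpenCV has them. Camera axes: x right, y down, z forward; pixel columns grow to the right and rows downward; lengths in m; the calibration is good to about 2 mm. A picture is of the moment at which its call begins: read the wrist's pose just before it. camera_model takes no time and is no camera call; for the wrist camera it gives the pose at the moment of the call.
- job.close_job(): hands the job in; it is judged then, once.
The state is a dict: "time_s": time; "joints": joint angles; "qd": joint speeds; "joint_torque": joint torques, N m; "tcp_pos": TCP position; "eef_rot": TCP orientation; "contact_force": force on the tool from outside, world axes, zero at the start; "moment": the same for the moment, N m; "gripper_width": finger opening in m; "gripper_force": force on a finger pad.
Only numpy, scipy, OpenCV 4.12 (cv2) and the standard library are available. Lean on these libraries where they do the work, as an engineer would, in place of code of your own. Each camera call takes 0.05 s, during which the arm holds its last target. There are 200 camera calls.

TASK

Seat the pump's cover plate evenly: tighten its four crank nuts (red handles) clockwise, about a half turn each, in cross order: one nut, then the one diagonally opposite, then the other two. Stop turning each nut when the cover comes up firm on its gasket (a push of about 10 N on the handle); pushing with 20 N or more would crush it. Leave the tub, the tyre gauge and the wrench where they are and let go of everything at the end.

Things in the scene. Friction and masses are not known exactly. Their poses are not given: they have to be found in the camera images.
- housing: grey pump housing, 176 x 176 mm, bolted to the bench, with a black rubber gasket on its top rim (gasket top 39 mm above the bench). Origin: middle of the underside, on the bench; z up; x points to the edge between nuts a and b, y to the edge between nuts a and d. Its position and yaw vary
- cover: aluminium cover plate, 176 x 176 x 8 mm with a round boss in the middle, held up 3 to 4.5 mm above the gasket by its nuts' slack. Origin: middle of its underside, so 39 mm above the bench when seated; z is its normal. It cannot shift sideways
- hub_a (a point): crank nut a (far left corner, at +65, +65 mm in the housing's x, y; opposite nut c): point on its upright turning axis, level with the top of its crank arm, 80 mm above the bench; it stays at this height. Clockwise from above tightens; the cover seats under it after 2.5 to 3.5 rad, not marked and different for each nut
- clamp_a (a point): brass clamp collar under crank nut a, 34 mm across, 5 mm thick: middle of its top. The nut screws it down on the cover, 1.27 mm per rad; 52 mm above the bench when the cover just seats there
- gasket_a (a point): top of the rubber gasket round stud a, on the stud's axis, hidden under the cover: 39 mm above the bench; turning nut a on past the seat squeezes it down 1.27 mm per rad, more than 0.4 mm crushes it
- handle_a (a point): red upright handle of nut a, 32 mm from the nut's axis: sleeve 15 mm in diameter, 40 mm tall, standing on the arm and spinning freely on its pin, so a hand can lead it round without turning; centre of the sleeve. Needs about 3 N along the circle; once the cover seats 5 N, then 2 N more per mm; 8 to 14 N is snug, 20 N begins to crush the gasket. Stays when let go
- hub_b (a point): crank nut b (far right corner, at +65, -65 mm in the housing's x, y; opposite nut d): point on its upright turning axis, level with the top of its crank arm, 80 mm above the bench; it stays at this height. Clockwise from above tightens; the cover seats under it after 2.5 to 3.5 rad, not marked and different for each nut
- clamp_b (a point): brass clamp collar under crank nut b, 34 mm across, 5 mm thick: middle of its top. The nut screws it down on the cover, 1.27 mm per rad; 52 mm above the bench when the cover just seats there
- gasket_b (a point): top of the rubber gasket round stud b, on the stud's axis, hidden under the cover: 39 mm above the bench; turning nut b on past the seat squeezes it down 1.27 mm per rad, more than 0.4 mm crushes it
- handle_b (a point): red upright handle of nut b, 32 mm from the nut's axis: sleeve 15 mm in diameter, 40 mm tall, standing on the arm and spinning freely on its pin, so a hand can lead it round without turning; centre of the sleeve. Needs about 3 N along the circle; once the cover seats 5 N, then 2 N more per mm; 8 to 14 N is snug, 20 N begins to crush the gasket. Stays when let go
- hub_c (a point): crank nut c (near right corner, at -65, -65 mm in the housing's x, y; opposite nut a): point on its upright turning axis, level with the top of its crank arm, 80 mm above the bench; it stays at this height. Clockwise from above tightens; the cover seats under it after 2.5 to 3.5 rad, not marked and different for each nut
- clamp_c (a point): brass clamp collar under crank nut c, 34 mm across, 5 mm thick: middle of its top. The nut screws it down on the cover, 1.27 mm per rad; 52 mm above the bench when the cover just seats there
- gasket_c (a point): top of the rubber gasket round stud c, on the stud's axis, hidden under the cover: 39 mm above the bench; turning nut c on past the seat squeezes it down 1.27 mm per rad, more than 0.4 mm crushes it
- handle_c (a point): red upright handle of nut c, 32 mm from the nut's axis: sleeve 15 mm in diameter, 40 mm tall, standing on the arm and spinning freely on its pin, so a hand can lead it round without turning; centre of the sleeve. Needs about 3 N along the circle; once the cover seats 5 N, then 2 N more per mm; 8 to 14 N is snug, 20 N begins to crush the gasket. Stays when let go
- hub_d (a point): crank nut d (near left corner, at -65, +65 mm in the housing's x, y; opposite nut b): point on its upright turning axis, level with the top of its crank arm, 80 mm above the bench; it stays at this height. Clockwise from above tightens; the cover seats under it after 2.5 to 3.5 rad, not marked and different for each nut
- clamp_d (a point): brass clamp collar under crank nut d, 34 mm across, 5 mm thick: middle of its top. The nut screws it down on the cover, 1.27 mm per rad; 52 mm above the bench when the cover just seats there
- gasket_d (a point): top of the rubber gasket round stud d, on the stud's axis, hidden under the cover: 39 mm above the bench; turning nut d on past the seat squeezes it down 1.27 mm per rad, more than 0.4 mm crushes it
- handle_d (a point): red upright handle of nut d, 32 mm from the nut's axis: sleeve 15 mm in diameter, 40 mm tall, standing on the arm and spinning freely on its pin, so a hand can lead it round without turning; centre of the sleeve. Needs about 3 N along the circle; once the cover seats 5 N, then 2 N more per mm; 8 to 14 N is snug, 20 N begins to crush the gasket. Stays when let go
- grease_tub: loose tub with a yellow-green lid, 70 mm in diameter, 74 mm high, left of the housing; origin in the middle of its underside; a bystander
- tyre_gauge: loose round tyre gauge with a wooden grip, 104 x 60 x 25 mm, left of the housing; origin in the middle of its underside; a bystander
- wrench: loose combination wrench, 194 x 29 x 5 mm, right of the housing; origin in the middle of its underside; a bystander
Not all that is in view belongs to the job. Of the things that look like the housing, the larger one is meant.

How it is judged (in metres and radians):
On the way:
1. a diagonal pair of nuts is tight (collar within 0.15 mm of its seated height) while the other two are still loose (((z of each of clamp_a, clamp_c in the frame of housing below 0.05215 m and not (z of clamp_b in the frame of housing below 0.05215 m) and not (z of clamp_d in the frame of housing below 0.05215 m)) or (z of each of clamp_b, clamp_d in the frame of housing below 0.05215 m and not (z of clamp_a in the frame of housing below 0.05215 m) and not (z of clamp_c in the frame of housing below 0.05215 m)))), for 0.2 s.
At the end, for the whole second after the job is handed in: all four nuts are tight (each collar no more than 0.15 mm above its seated height of 52 mm, the gasket never crushed by more than 0.4 mm), and the cover lies level (within 0.006 rad) on the gasket (no more than 0.3 mm above 39 mm) (z of each of clamp_a, clamp_b, clamp_c, clamp_d in the frame of housing below 0.05215 m and z of cover in the frame of housing below 0.0393 m and angle between the z axis of cover and the z axis of housing, either way round below 0.006 rad); the robot touches nothing.
It fails at once if two neighbouring nuts tight while the other two are still loose (not cross order) ((z of each of clamp_a, clamp_b in the frame of housing below 0.05215 m and not (z of clamp_c in the frame of housing below 0.05215 m) and not (z of clamp_d in the frame of housing below 0.05215 m)) or (z of each of clamp_b, clamp_c in the frame of housing below 0.05215 m and not (z of clamp_a in the frame of housing below 0.05215 m) and not (z of clamp_d in the frame of housing below 0.05215 m)) or (z of each of clamp_c, clamp_d in the frame of housing below 0.05215 m and not (z of clamp_a in the frame of housing below 0.05215 m) and not (z of clamp_b in the frame of housing below 0.05215 m)) or (z of each of clamp_d, clamp_a in the frame of housing below 0.05215 m and not (z of clamp_b in the frame of housing below 0.05215 m) and not (z of clamp_c in the frame of housing below 0.05215 m))).
It fails at once if a nut overtightened: the gasket under it crushed by more than 0.4 mm (about 24 N at the handle) (z of any of gasket_a, gasket_b, gasket_c, gasket_d in the frame of housing below 0.0386 m).
It fails at once if the tub, the gauge or the wrench moved more than 20 mm (distance of any of grease_tub, tyre_gauge, wrench from where it was at the start of the episode above 0.02 m).
It also fails if it takes over 72 s, if anything falls off the work surface, if the arm or the gripper's body presses on something with over 40 N, if the wrist force passes 120 N, or if a joint passes its speed limit or range.

## Working session

There is one attempt and no reset: what is moved stays moved. The work goes in short steps, Python scripts to look and compute and a tool call to move; the robot and the scene stay as the last step left them, time stands still between calls to the robot, and variables do not carry over. Pictures are saved under pics/ and viewed, at most 10 in all, crops included, and the job is handed in when it is done.

Besides the shell and the picture viewer there is one more tool, called by a JSON object that holds its "method" and its "body". drive_tool: Moves the arm, as the interface text tells. Its arguments: {"type":"object","properties":{"increments":{"type":"array"},"squeeze":{"type":"number"}},"required":["increments"]}

```bash
mkdir -p pics; ls; python3 - <<'E'
from plant import r,capture,camera_model,job
import cv2,numpy as np
s=r.get_state();print({k:np.round(v,3).tolist() for k,v in s.items()})
for n in("scene","top"):
    cv2.imwrite(f"pics/{n}0.png",capture(n)[:,:,::-1]);m=camera_model(n);print(n,{k:np.round(v,3).tolist() for k,v in m.items()})
E
```

```text
pics
{'time_s': 0.0, 'joints': [-49.041, 20.593, 0.635, -0.019, -70.136, -16.506], 'qd': [-0.071, -0.092, -0.075, -0.048, 0.002, 0.042], 'joint_torque': [0.001, -58.273, 29.304, 6.997, 0.007, -0.0], 'tcp_pos': [0.279, -0.614, 0.237], 'eef_rot': [179.905, -0.01, -155.553], 'contact_force': [0.028, 0.332, -0.011], 'moment': [-0.014, -0.049, 0.042], 'gripper_force': 0.0, 'gripper_width': 0.088}
scene {'camera_matrix': [[622.464, 0.0, 315.164], [0.0, 622.464, 244.346], [0.0, 0.0, 1.0]], 'rvec': [0.857, -2.472, 1.13], 'tvec': [0.374, 0.34, 1.133]}
top {'camera_matrix': [[442.416, 0.0, 318.441], [0.0, 442.416, 237.095], [0.0, 0.0, 1.0]], 'rvec': [2.196, -2.177, 0.072], 'tvec': [-0.074, 0.546, 0.899]}
```

View pics/top0.png

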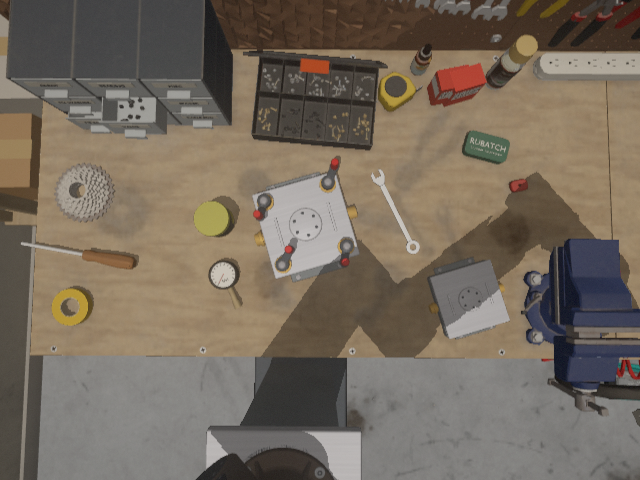

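View pics/scene0.png

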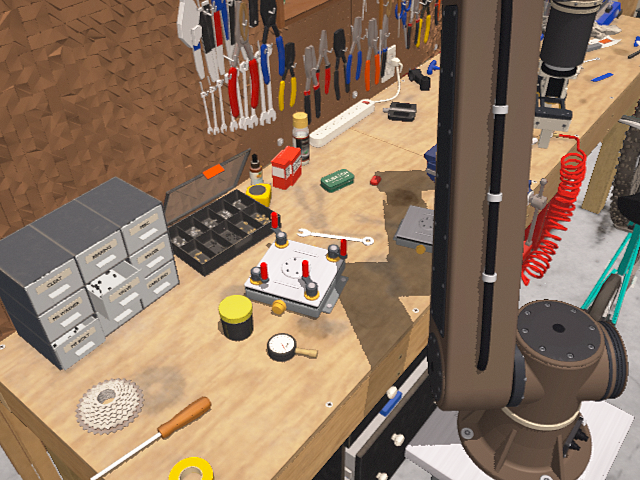

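Top view: the housing is centred near (305,225). The hubs are at a (264,203), b (328,183), c (347,246) and d (283,265), and the red handles at (258,214), (335,163), (345,262) and (290,250). Next I triangulate the red blobs and project the hubs.

```bash
cat > h.py <<'E'
from plant import r,capture,camera_model,job
import cv2,numpy as np
def ray(m,uv):
    K=np.array(m["camera_matrix"]);R,_=cv2.Rodrigues(np.array(m["rvec"],float));t=np.array(m["tvec"],float).ravel()
    return -R.T@t, R.T@np.linalg.inv(K)@np.array([uv[0],uv[1],1.])
def onz(m,uv,z):
    o,d=ray(m,uv);return o+d*(z-o[2])/d[2]
def proj(m,P):
    return cv2.projectPoints(np.array(P,float).reshape(-1,1,3),np.array(m["rvec"],float),np.array(m["tvec"],float),np.array(m["camera_matrix"],float),None)[0][:,0]
def tri(m1,p1,m2,p2):
    A=[];b=[]
    for m,p in((m1,p1),(m2,p2)):
        o,d=ray(m,p);d/=np.linalg.norm(d);P=np.eye(3)-np.outer(d,d);A.append(P);b.append(P@o)
    x=np.linalg.lstsq(np.vstack(A),np.hstack(b),rcond=None);return x[0],x[1]**.5
def red(img,amin=20):
    h=cv2.cvtColor(img,cv2.COLOR_RGB2HSV);m=((h[...,0]<8)|(h[...,0]>172))&(h[...,1]>150)&(h[...,2]>70)
    n,l,s,c=cv2.connectedComponentsWithStats(m.astype(np.uint8));return [(s[i].tolist(),c[i].round(1).tolist()) for i in range(1,n) if s[i][4]>amin]
E
python3 - <<'E'
from h import *
t=camera_model("top");s=camera_model("scene")
it=cv2.imread("pics/top0.png")[:,:,::-1].copy();is_=cv2.imread("pics/scene0.png")[:,:,::-1].copy()
rt=[x for x in red(it) if 240<x[1][0]<370 and 140<x[1][1]<290];rs=[x for x in red(is_) if 230<x[1][0]<370 and 200<x[1][1]<300]
print(rt);print(rs)
for a in rt:
    for b in rs:
        X,e=tri(t,a[1],s,b[1])
        if e<.012: print(a[1],b[1],X.round(4),e)
for n,p in dict(a=(264,203),b=(328,183),c=(347,246),d=(283,265)).items(): print(n,onz(t,p,.085).round(4))
im=it[140:290,230:380];cv2.imwrite("pics/crop1.png",cv2.resize(im,(600,600),interpolation=cv2.INTER_CUBIC)[:,:,::-1])
E
```

```text
[([331, 158, 7, 11, 63], [334.0, 163.3]), ([253, 211, 7, 7, 39], [256.5, 213.8]), ([285, 246, 7, 7, 38], [288.1, 249.1]), ([342, 258, 7, 7, 37], [345.0, 261.4])]
[([270, 212, 8, 16, 101], [274.0, 219.5]), ([340, 239, 7, 17, 100], [343.0, 247.0]), ([302, 260, 7, 17, 97], [304.8, 268.1]), ([260, 262, 8, 18, 104], [263.5, 270.5])]
[334.0, 163.3] [274.0, 219.5] [ 0.6808 -0.0985  0.102 ] [0.0025563]
[334.0, 163.3] [263.5, 270.5] [ 0.7302 -0.1025 -0.0924] [0.00326261]
[256.5, 213.8] [274.0, 219.5] [0.5641 0.0261 0.2367] [0.0072014]
[256.5, 213.8] [263.5, 270.5] [0.5823 0.0469 0.1027] [0.00331424]
[288.1, 249.1] [304.8, 268.1] [ 0.5169 -0.0131  0.1024] [0.00194846]
[345.0, 261.4] [343.0, 247.0] [ 0.495  -0.1201  0.1   ] [0.00152381]
a [0.6074 0.0367 0.085 ]
b [ 0.6475 -0.0867  0.085 ]
c [ 0.5256 -0.124   0.085 ]
d [ 0.4882 -0.0017  0.085 ]
```

View pics/crop1.png

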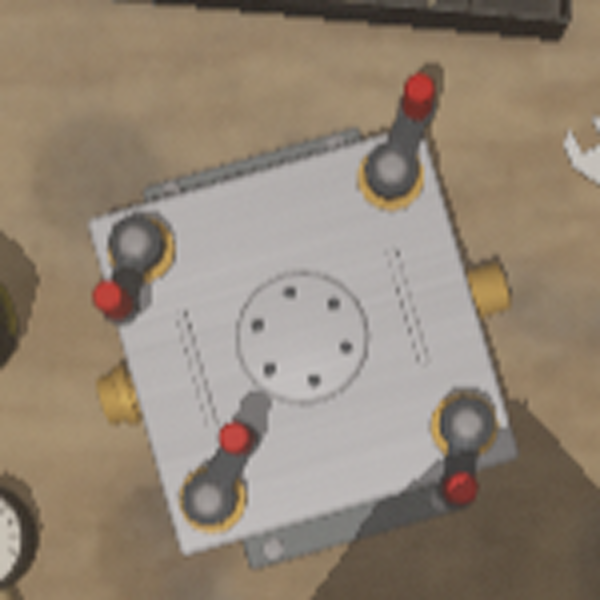

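The crop confirms four domed hubs at (137,241), (391,168), (467,424) and (212,497). The boss is at (302,337), and the handles are about 32 mm out. I'm moving above the housing and squaring the tool.

{"method": "drive_tool", "body": {"increments": [[[1,-1,1,-0.6,0],[1,-1,1,-0.6,0],[1,-1,1,-0.6,0],[1,-1,1,-0.6,0]]]}}

```text
time_s: 0.6
tcp_pos: [0.3406, -0.4534, 0.3123]
eef_rot: [-179.8, 0.1, -155.3]
contact_force: [0.4, -0.0, -0.5]
gripper_width: 0.0876
gripper_force: 0.0
```

{"method": "drive_tool", "body": {"increments": [[[1,-1,1,0,0],[1,-1,1,0,0],[1,-1,1,0,0]]]}}

```text
time_s: 0.98
tcp_pos: [0.3986, -0.295, 0.309]
eef_rot: [180.0, -0.0, -155.5]
contact_force: [0.8, -0.4, -0.1]
gripper_width: 0.0879
gripper_force: 0.0
```

{"method": "drive_tool", "body": {"increments": [[[1,-1,1,0,0],[1,-1,1,0,0],[1,-1,1,0,0]]]}}

```text
time_s: 1.35
tcp_pos: [0.4584, -0.1359, 0.3091]
eef_rot: [180.0, -0.0, -155.5]
contact_force: [1.0, 0.0, 0.8]
gripper_width: 0.0877
gripper_force: 0.0
```

{"method": "drive_tool", "body": {"increments": [[[-0.1,-0.87,0.46,0,0.068],[-0.1,-0.87,0.46,0,0.068],[-0.1,-0.87,0.46,0,0.068],[-0.1,-0.87,0.46,0,0.068],[-0.1,-0.87,0.46,0,0.068]]]}}

```text
time_s: 1.98
tcp_pos: [0.53, -0.0449, 0.3092]
eef_rot: [-180.0, -0.0, -180.0]
contact_force: [-0.9, -0.2, 0.2]
gripper_width: 0.0436
gripper_force: 0.0
```

```bash
python3 - <<'E'
from h import *
s=r.get_state();print({k:np.round(s[k],4).tolist() for k in("time_s","joints","tcp_pos","eef_rot","contact_force","gripper_width")})
m=camera_model("wrist");i=capture("wrist");cv2.imwrite("pics/w1.png",i[:,:,::-1]);print(m)
np.save("w1.npy",m,allow_pickle=True)
for x in red(i,100):print(x, onz(m,x[1],.1).round(4))
t=camera_model("top")
for n,p in dict(a=(137,241),b=(391,168),c=(467,424),d=(212,497),boss=(302,337)).items(): print(n,onz(t,(p[0]/4+229.6,p[1]/4+139.6),.09 if n!="boss" else .052).round(4))
E
```

```text
{'time_s': 1.975, 'joints': [16.2924, 4.6807, -10.5895, -0.0026, -74.7658, -106.2893], 'tcp_pos': [0.53, -0.0449, 0.3092], 'eef_rot': [-179.9923, -0.0352, -179.9976], 'contact_force': [-0.8914, -0.1746, 0.2467], 'gripper_width': 0.0436}
{'camera_matrix': array([[390.05212323,   0.        , 325.05514054],
       [  0.        , 390.05212323, 241.13781419],
       [  0.        ,   0.        ,   1.        ]]), 'rvec': array([-2.07964906, -2.08176076, -0.27557932]), 'tvec': array([ 0.04477753, -0.56366749,  0.32043722])}
([233, 168, 20, 18, 232], [241.3, 176.2]) [ 0.4961 -0.1201  0.1   ]
([354, 195, 15, 17, 152], [360.9, 204.0]) [ 0.5214 -0.0112  0.1   ]
([409, 257, 23, 25, 343], [420.2, 269.2]) [0.5848 0.0476 0.1   ]
([264, 351, 18, 24, 321], [272.8, 362.3]) [ 0.6865 -0.098   0.1   ]
a [0.6128 0.0365 0.09  ]
b [ 0.6493 -0.0853  0.09  ]
c [ 0.5262 -0.1224  0.09  ]
d [ 0.4904 -0.0013  0.09  ]
boss [ 0.5708 -0.0421  0.052 ]
```

View pics/w1.png

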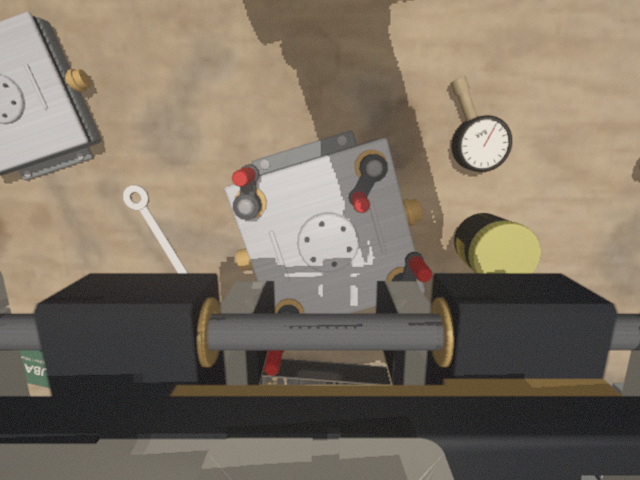

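Wrist view: hub c's dome is at (246,206), hub d's at (374,167), the boss at (327,241) and the handles are in red. I now fit the centre and yaw.

```bash
python3 - <<'E'
from h import *
w=np.load("w1.npy",allow_pickle=True).item();t=camera_model("top")
px=lambda p:(p[0]/4+229.6,p[1]/4+139.6)
print("tri c",tri(t,px((467,424)),w,(246,206)),"d",tri(t,px((212,497)),w,(374,167)))
print("boss",tri(t,px((302,337)),w,(327,241)),onz(w,(327,241),.052))
H=np.array([onz(t,px(p),.092)[:2] for p in((137,241),(391,168),(467,424),(212,497))])
b=np.array([[65,65],[65,-65],[-65,-65],[-65,65]])/1e3
c=np.mean(H,0);ex=H[0]+H[1]-H[2]-H[3];ey=H[0]+H[3]-H[1]-H[2];ya=np.arctan2(ex[1]-ey[0],ex[0]+ey[1])
c=(c+np.array([.5705,-.043]))/2 if 0 else c
R=np.array([[np.cos(ya),-np.sin(ya)],[np.sin(ya),np.cos(ya)]]);P=b@R.T+c
print(c,np.degrees(ya),"\n",P.round(4),"\n",(H-P).round(4))
# handles: triangulated top/wrist for those wholly visible
hp={"a":((256.5,213.8),(420.2,269.2)),"b":((334,163.3),(272.8,362.3)),"c":((345,261.4),(241.3,176.2)),"d":((288.1,249.1),(360.9,204))}
for k,(n,v) in enumerate(hp.items()):
    X,e=tri(t,v[0],w,v[1]);d=X[:2]-P[k];print(n,X.round(4),e,"r",np.hypot(*d).round(4),"ang",np.degrees(np.arctan2(d[1],d[0])).round(1))
E
```

```text
tri c (array([ 0.52741453, -0.1229943 ,  0.074093  ]), array([0.00093124])) d (array([4.89643712e-01, 3.88834865e-04, 8.47392305e-02]), array([0.00205423]))
boss (array([ 0.57145346, -0.04197989,  0.04548885]), array([0.00015061])) [ 0.56968171 -0.04211858  0.052     ]
[ 0.56944461 -0.04321173] 16.767348026190664 
 [[ 6.129e-01  3.780e-02]
 [ 6.504e-01 -8.670e-02]
 [ 5.260e-01 -1.242e-01]
 [ 4.885e-01  3.000e-04]] 
 [[-0.0004 -0.0016]
 [-0.0016  0.0014]
 [ 0.0001  0.0019]
 [ 0.0019 -0.0017]]
a [0.5849 0.0483 0.0992] [0.00077439] r 0.03 ang 159.5
b [ 0.6807 -0.097   0.109 ] [0.0004457] r 0.032 ang -18.7
c [ 0.4958 -0.1192  0.1038] [0.00012079] r 0.0306 ang 170.7
d [ 0.5171 -0.0137  0.1253] [0.00023573] r 0.0319 ang -26.0
```

Hub positions fit to under 2 mm and the handle radii come out at 30–32 mm, so I start with d. It goes first, then b, a and c.

{"method": "drive_tool", "body": {"increments": [[[-0.1,0.1,0.267,0.9,0],[-0.1,0.1,0.267,0.9,0],[-0.1,0.1,0.267,0.9,0]]]}}

```text
time_s: 2.4
tcp_pos: [0.5156, -0.0129, 0.1988]
eef_rot: [-179.9, -0.3, -180.0]
contact_force: [0.5, -1.2, 0.9]
gripper_width: 0.0393
gripper_force: 0.0
```

{"method": "drive_tool", "body": {"increments": [[[-0.1,0,0,0.4,0],[-0.1,0,0,0.8,0],[-0.1,0,0,0.8,0]]]}}

```text
time_s: 2.78
tcp_pos: [0.5174, -0.0133, 0.1048]
eef_rot: [-179.9, -0.2, 180.0]
contact_force: [-1.1, -0.5, 0.6]
gripper_width: 0.0392
gripper_force: 0.0
```

{"method": "drive_tool", "body": {"increments": [[[-1,0,0,0,0],[-1,0,0,0,0],[-1,0,0,0,0],[-1,0,0,0,0],[-1,0,0,0,0]]], "squeeze": 25}}

```text
time_s: 3.4
tcp_pos: [0.5195, -0.0123, 0.107]
eef_rot: [-180.0, 0.2, -180.0]
contact_force: [0.1, -2.0, 7.8]
gripper_width: 0.0142
gripper_force: 25.0
```

```bash
python3 - <<'E'
from h import *
s=r.get_state();print({k:np.round(s[k],4).tolist() for k in("time_s","tcp_pos","contact_force","moment","gripper_width","gripper_force")})
i=capture("wrist");cv2.imwrite("pics/w2.png",i[:,:,::-1])
E
```

```text
{'time_s': 3.4, 'tcp_pos': [0.5195, -0.0123, 0.107], 'contact_force': [0.1162, -2.0017, 7.761], 'moment': [-0.991, -0.086, -0.03], 'gripper_width': 0.0142, 'gripper_force': 25.0044}
```

View pics/w2.png

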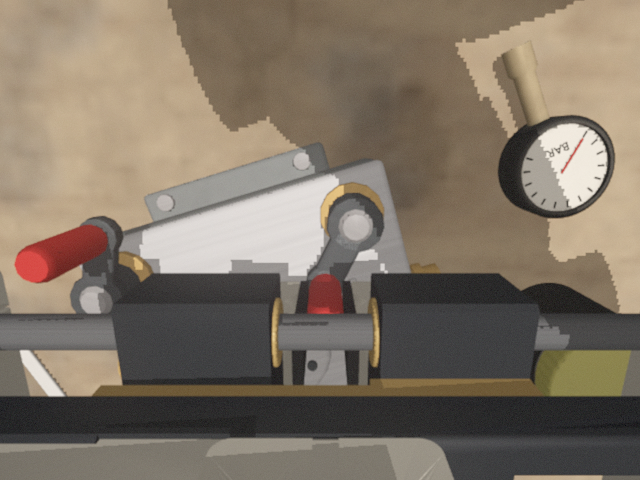

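Handle d is gripped (opening 14.2 mm), and its hub shows at (355,225). I now generate the arc rows.

```bash
cat > arc.py <<'E'
import sys,numpy as np
# hx hy cx cy a0 step n : rows (tx,ty) from commanded pose (cx,cy) along circle, mm/deg ; clockwise
hx,hy,cx,cy,a0,st,n=map(float,sys.argv[1:8])
for k in range(1,int(n)+1):
    a=np.radians(a0-k*st);X=hx+32*np.cos(a);Y=hy+32*np.sin(a)
    print("%.0f deg: tx %.3f ty %.3f  -> (%.1f,%.1f)"%(a0-k*st,-(X-cx)/120,(Y-cy)/120,X,Y))
E
python3 arc.py 490 .5 518 -12.9 -23.5 22 5
```

```text
-46 deg: tx 0.046 ty -0.079  -> (512.4,-22.3)
-68 deg: tx 0.131 ty -0.135  -> (502.2,-29.1)
-90 deg: tx 0.231 ty -0.155  -> (490.3,-31.5)
-112 deg: tx 0.331 ty -0.136  -> (478.3,-29.3)
-134 deg: tx 0.417 ty -0.082  -> (468.0,-22.7)
```

{"method": "drive_tool", "body": {"increments": [[[-1,0.046,-0.079,-0.015,0],[-1,0.131,-0.135,-0.015,0],[-1,0.231,-0.155,-0.015,0],[-1,0.331,-0.136,-0.015,0],[-1,0.417,-0.082,-0.015,0]]], "squeeze": 30}}

```text
time_s: 4.08
tcp_pos: [0.468, -0.0219, 0.1075]
eef_rot: [180.0, 0.1, 180.0]
contact_force: [8.4, 4.1, -9.6]
gripper_width: 0.0142
gripper_force: 30.0
```

```bash
python3 arc.py 490.8 1.0 468 -22.7 -134.5 13 2;echo; python3 arc.py 490.8 1.0 468 -22.7 -160.5 4 3
```

```text
-148 deg: tx 0.035 ty 0.054  -> (463.8,-16.2)
-160 deg: tx 0.061 ty 0.108  -> (460.6,-9.7)

-164 deg: tx 0.067 ty 0.126  -> (460.0,-7.6)
-168 deg: tx 0.071 ty 0.144  -> (459.4,-5.4)
-172 deg: tx 0.074 ty 0.163  -> (459.1,-3.2)
```

{"method": "drive_tool", "body": {"increments": [[[-1,0.035,0.054,0.01,0],[-1,0.061,0.108,0.01,0],[-1,0.067,0.126,0.01,0],[-1,0.071,0.144,0.01,0],[-1,0.074,0.163,0.01,0]]]}}

```text
time_s: 4.7
tcp_pos: [0.4586, -0.0034, 0.107]
eef_rot: [-179.9, -0.0, -180.0]
contact_force: [-1.1, -2.8, 9.7]
gripper_width: 0.0142
gripper_force: 30.0
```

```bash
python3 arc.py 490.8 1.0 459.1 -3.2 -172.5 3.5 5
```

```text
-176 deg: tx 0.002 ty 0.016  -> (458.9,-1.2)
-180 deg: tx 0.002 ty 0.033  -> (458.8,0.7)
-183 deg: tx 0.002 ty 0.049  -> (458.8,2.7)
-186 deg: tx 0.001 ty 0.065  -> (459.0,4.6)
-190 deg: tx -0.002 ty 0.081  -> (459.3,6.6)
```

{"method": "drive_tool", "body": {"increments": [[[-1,0.002,0.016,-0.006,0],[-1,0.002,0.033,-0.006,0],[-1,0.002,0.049,-0.006,0],[-1,0.001,0.065,-0.006,0]]]}}

```text
time_s: 5.2
tcp_pos: [0.4582, 0.0041, 0.107]
eef_rot: [-179.9, -0.1, 180.0]
contact_force: [0.2, -8.9, 6.6]
gripper_width: 0.0142
gripper_force: 30.0
```

```bash
python3 arc.py 490.8 1.0 459.0 4.6 -186.5 3.5 5
```

```text
-190 deg: tx -0.002 ty 0.016  -> (459.3,6.6)
-194 deg: tx -0.006 ty 0.032  -> (459.7,8.5)
-197 deg: tx -0.010 ty 0.048  -> (460.2,10.4)
-200 deg: tx -0.015 ty 0.063  -> (460.8,12.2)
-204 deg: tx -0.021 ty 0.078  -> (461.6,14.0)
```

{"method": "drive_tool", "body": {"increments": [[[-1,0,0.008,0,0],[-1,0,0.008,0,0]]]}}

```text
time_s: 5.45
tcp_pos: [0.4582, 0.0047, 0.107]
eef_rot: [-179.8, -0.1, -180.0]
contact_force: [0.6, -10.7, 6.7]
gripper_width: 0.0141
gripper_force: 30.0
```

{"method": "drive_tool", "body": {"increments": [[[-0.1,0,0,0,0],[-0.1,0,0,0,0],[-0.1,0,0,0,0],[-0.1,0,0,-0.4,0],[-0.1,0,0,-0.8,0]]]}}

```text
time_s: 6.08
tcp_pos: [0.4585, 0.0064, 0.2035]
eef_rot: [-180.0, -0.1, 180.0]
contact_force: [1.4, 0.0, 0.2]
gripper_width: 0.0396
gripper_force: 0.0
```

{"method": "drive_tool", "body": {"increments": [[[-0.1,-0.93,-0.42,0,0],[-0.1,-0.93,-0.42,0,0],[-0.1,-0.93,-0.42,0,0]]]}}

```text
time_s: 6.45
tcp_pos: [0.5731, -0.0452, 0.2011]
eef_rot: [-180.0, -0.1, 179.9]
contact_force: [-0.6, 0.3, -1.3]
gripper_width: 0.0395
gripper_force: 0.0
```

{"method": "drive_tool", "body": {"increments": [[[-0.1,-0.93,-0.42,0,0],[-0.1,-0.93,-0.42,0,0],[-0.1,-0.93,-0.42,0,0]]]}}

```text
time_s: 6.82
tcp_pos: [0.684, -0.0956, 0.1998]
eef_rot: [-180.0, -0.2, 179.9]
contact_force: [-2.5, 0.3, -0.7]
gripper_width: 0.0392
gripper_force: 0.0
```

```bash
python3 - <<'E'
from h import *
s=r.get_state();print({k:np.round(s[k],4).tolist() for k in("time_s","tcp_pos","contact_force","gripper_width")})
# check: handles still to do, scene+top
t=camera_model("top");sc=camera_model("scene")
for x in red(capture("scene")):
    if 200<x[1][0]<400 and 200<x[1][1]<310: print("scene",x)
m=camera_model("wrist");i=capture("wrist");cv2.imwrite("pics/w3.png",i[:,:,::-1])
for x in red(i,80):print(x,onz(m,x[1],.1).round(4))
E
```

```text
{'time_s': 6.825, 'tcp_pos': [0.684, -0.0956, 0.1998], 'contact_force': [-2.4932, 0.2645, -0.6774], 'gripper_width': 0.0392}
scene ([270, 212, 8, 16, 99], [274.0, 219.5])
scene ([340, 239, 7, 17, 102], [343.1, 247.0])
scene ([260, 262, 8, 18, 109], [263.5, 270.6])
scene ([320, 276, 7, 17, 104], [323.3, 284.2])
([536, 66, 61, 34, 1389], [566.3, 82.5]) [0.5826 0.049  0.1   ]
([310, 229, 22, 33, 611], [320.5, 245.5]) [ 0.6827 -0.0971  0.1   ]
([28, 372, 32, 20, 359], [43.3, 381.7]) [ 0.7853 -0.299   0.1   ]
```

View pics/w3.png

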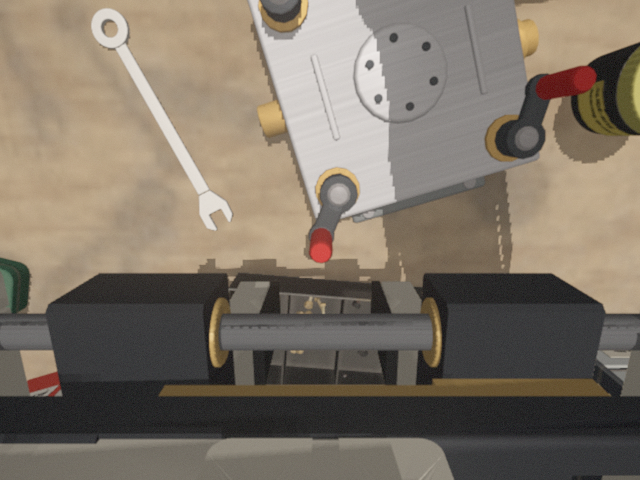

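Handle b's top is at (320,245), which puts it at (0.683,−0.097), and its hub is at (339,194). The wrench is untouched, so I descend and grip.

{"method": "drive_tool", "body": {"increments": [[[-0.1,0,-0.015,0.4,0],[-0.1,0,-0.015,0.8,0],[-0.1,0,-0.015,0.8,0]]]}}

```text
time_s: 7.3
tcp_pos: [0.6788, -0.0956, 0.1039]
eef_rot: [180.0, -0.4, 180.0]
contact_force: [0.3, 0.2, 0.8]
gripper_width: 0.0395
gripper_force: 0.0
```

{"method": "drive_tool", "body": {"increments": [[[-1,0,0,0,0],[-1,0,0,0,0],[-1,0,0,0,0],[-1,0,0,0,0]]], "squeeze": 30}}

```text
time_s: 7.8
tcp_pos: [0.6835, -0.0968, 0.1088]
eef_rot: [-180.0, 0.2, 180.0]
contact_force: [0.5, -1.7, 7.2]
gripper_width: 0.014
gripper_force: 30.0
```

```bash
python3 - <<'E'
from h import *
w=camera_model("wrist")
s=r.get_state();p=s["tcp_pos"];print(np.round(p,4),np.round(s["contact_force"],1),s["gripper_width"])
h=np.array([.6516,-.0861]);d=np.array(p[:2])-h;print(np.hypot(*d),np.degrees(np.arctan2(d[1],d[0])))
E
python3 arc.py 651.3 -86.1 682.2 -97 -19 22 5
```

```text
[ 0.6835 -0.0968  0.1088] [ 0.5 -1.7  7.2] 0.013970680681230536
0.03362539048722754 -18.467572639191616
-41 deg: tx 0.056 ty -0.084  -> (675.5,-107.1)
-63 deg: tx 0.136 ty -0.147  -> (665.8,-114.6)
-85 deg: tx 0.234 ty -0.175  -> (654.1,-118.0)
-107 deg: tx 0.335 ty -0.164  -> (641.9,-116.7)
-129 deg: tx 0.425 ty -0.116  -> (631.2,-111.0)
```

{"method": "drive_tool", "body": {"increments": [[[-1,0.056,-0.084,-0.01,0],[-1,0.136,-0.147,-0.01,0],[-1,0.234,-0.175,-0.01,0],[-1,0.335,-0.164,-0.01,0],[-1,0.425,-0.116,-0.01,0]]]}}

```text
time_s: 8.43
tcp_pos: [0.6318, -0.1103, 0.1089]
eef_rot: [-180.0, 0.1, 180.0]
contact_force: [6.2, 1.0, 0.3]
gripper_width: 0.0136
gripper_force: 30.0
```

```bash
python3 arc.py 652.1 -86.0 631.2 -111 -129 13 2;echo; python3 arc.py 652.1 -86.0 631.2 -111 -155 4 3
```

```text
-142 deg: tx 0.036 ty 0.044  -> (626.9,-105.7)
-155 deg: tx 0.068 ty 0.096  -> (623.1,-99.5)

-159 deg: tx 0.075 ty 0.113  -> (622.2,-97.5)
-163 deg: tx 0.081 ty 0.130  -> (621.5,-95.4)
-167 deg: tx 0.086 ty 0.148  -> (620.9,-93.2)
```

{"method": "drive_tool", "body": {"increments": [[[-1,0.036,0.044,0,0],[-1,0.068,0.096,0,0],[-1,0.075,0.113,0,0],[-1,0.081,0.13,0,0],[-1,0.086,0.148,0,0]]]}}

```text
time_s: 9.05
tcp_pos: [0.6214, -0.0924, 0.1087]
eef_rot: [-180.0, 0.0, -180.0]
contact_force: [2.9, -3.4, 6.3]
gripper_width: 0.0142
gripper_force: 30.0
```

```bash
python3 arc.py 652.1 -86.0 620.9 -93.2 -167 3.5 5
```

```text
-170 deg: tx 0.003 ty 0.016  -> (620.5,-91.3)
-174 deg: tx 0.005 ty 0.032  -> (620.3,-89.3)
-178 deg: tx 0.006 ty 0.048  -> (620.1,-87.4)
-181 deg: tx 0.007 ty 0.065  -> (620.1,-85.4)
-184 deg: tx 0.006 ty 0.081  -> (620.2,-83.5)
```

{"method": "drive_tool", "body": {"increments": [[[-1,0.003,0.016,0,0],[-1,0.005,0.032,0,0],[-1,0.006,0.048,0,0],[-1,0.007,0.065,0,0]]]}}

```text
time_s: 9.55
tcp_pos: [0.6206, -0.0846, 0.1087]
eef_rot: [-180.0, 0.0, -180.0]
contact_force: [3.1, -3.5, 5.4]
gripper_width: 0.0144
gripper_force: 30.0
```

```bash
python3 arc.py 652.1 -86.0 620.1 -85.4 -181 3.5 5
```

```text
-184 deg: tx -0.001 ty 0.016  -> (620.2,-83.5)
-188 deg: tx -0.003 ty 0.032  -> (620.4,-81.5)
-192 deg: tx -0.005 ty 0.048  -> (620.7,-79.6)
-195 deg: tx -0.009 ty 0.064  -> (621.2,-77.7)
-198 deg: tx -0.014 ty 0.080  -> (621.8,-75.8)
```

Still free at about 2.83 rad.

{"method": "drive_tool", "body": {"increments": [[[-1,-0.002,0.016,0,0],[-1,-0.005,0.032,0,0],[-1,-0.008,0.048,0,0],[-1,-0.012,0.064,0,0]]]}}

```text
time_s: 10.05
tcp_pos: [0.6218, -0.0772, 0.1087]
eef_rot: [-179.9, 0.0, -180.0]
contact_force: [2.9, -4.2, 6.4]
gripper_width: 0.0142
gripper_force: 30.0
```

```bash
python3 arc.py 652.1 -86.0 621.5 -77.7 -195 3.5 5
```

```text
-198 deg: tx -0.002 ty 0.015  -> (621.8,-75.8)
-202 deg: tx -0.008 ty 0.031  -> (622.4,-74.0)
-206 deg: tx -0.014 ty 0.046  -> (623.2,-72.2)
-209 deg: tx -0.022 ty 0.060  -> (624.1,-70.5)
-212 deg: tx -0.030 ty 0.074  -> (625.1,-68.8)
```

{"method": "drive_tool", "body": {"increments": [[[-1,-0.003,0.015,0,0],[-1,-0.009,0.031,0,0],[-1,-0.015,0.046,0,0],[-1,-0.023,0.06,0,0]]]}}

```text
time_s: 10.55
tcp_pos: [0.6245, -0.0702, 0.1087]
eef_rot: [-179.9, -0.0, -180.0]
contact_force: [3.0, -5.0, 6.5]
gripper_width: 0.0143
gripper_force: 30.0
```

```bash
python3 arc.py 652.1 -86.0 624.3 -70.5 -209 3.5 5
```

```text
-212 deg: tx -0.007 ty 0.014  -> (625.1,-68.8)
-216 deg: tx -0.016 ty 0.028  -> (626.2,-67.2)
-220 deg: tx -0.026 ty 0.040  -> (627.4,-65.6)
-223 deg: tx -0.037 ty 0.053  -> (628.7,-64.2)
-226 deg: tx -0.048 ty 0.064  -> (630.1,-62.8)
```

{"method": "drive_tool", "body": {"increments": [[[-1,-0.007,0.014,0,0],[-1,-0.016,0.028,0,0],[-1,-0.026,0.04,0,0]]]}}

```text
time_s: 10.92
tcp_pos: [0.6274, -0.0657, 0.1086]
eef_rot: [-179.9, -0.0, -180.0]
contact_force: [1.6, -6.6, 7.3]
gripper_width: 0.0139
gripper_force: 30.0
```

```bash
python3 arc.py 652.1 -86.0 627.4 -65.7 -219.5 2 5
```

```text
-222 deg: tx -0.006 ty 0.008  -> (628.1,-64.8)
-224 deg: tx -0.012 ty 0.014  -> (628.9,-64.0)
-226 deg: tx -0.019 ty 0.021  -> (629.7,-63.2)
-228 deg: tx -0.026 ty 0.027  -> (630.5,-62.4)
-230 deg: tx -0.033 ty 0.034  -> (631.3,-61.7)
```

{"method": "drive_tool", "body": {"increments": [[[-1,-0.006,0.008,0,0],[-1,-0.012,0.014,0,0],[-1,-0.019,0.021,0,0]]]}}

```text
time_s: 11.3
tcp_pos: [0.6286, -0.0641, 0.1085]
eef_rot: [-179.8, -0.2, 180.0]
contact_force: [-0.8, -10.0, 8.4]
gripper_width: 0.0141
gripper_force: 30.1
```

```bash
python3 arc.py 652.1 -86.0 629.7 -63.2 -225.5 2 5
```

```text
-228 deg: tx -0.007 ty 0.007  -> (630.5,-62.4)
-230 deg: tx -0.013 ty 0.013  -> (631.3,-61.7)
-232 deg: tx -0.021 ty 0.019  -> (632.2,-61.0)
-234 deg: tx -0.028 ty 0.024  -> (633.1,-60.3)
-236 deg: tx -0.036 ty 0.030  -> (634.0,-59.6)
```

{"method": "drive_tool", "body": {"increments": [[[-1,-0.007,0.007,0,0],[-1,-0.01,0.01,0,0],[-1,-0.01,0.01,0,0]]]}}

```text
time_s: 11.68
tcp_pos: [0.6292, -0.0634, 0.1085]
eef_rot: [-179.8, -0.2, 180.0]
contact_force: [-2.1, -10.5, 9.1]
gripper_width: 0.0144
gripper_force: 30.1
```

b is snug at about 9 N. I release it and go to a.

{"method": "drive_tool", "body": {"increments": [[[-0.1,0,0,0,0],[-0.1,0,0,0,0],[-0.1,0,0,0,0],[-0.1,0,0,-0.4,0],[-0.1,0,0,-0.8,0]]]}}

```text
time_s: 12.3
tcp_pos: [0.63, -0.0608, 0.204]
eef_rot: [-180.0, -0.2, 180.0]
contact_force: [1.3, 0.2, -0.2]
gripper_width: 0.0392
gripper_force: 0.0
```

{"method": "drive_tool", "body": {"increments": [[[-0.1,0.39,0.925,0,0],[-0.1,0.39,0.925,0,0],[-0.1,0.39,0.925,0,0]]]}}

```text
time_s: 12.68
tcp_pos: [0.5825, 0.0531, 0.204]
eef_rot: [180.0, -0.1, -179.8]
contact_force: [1.4, 0.2, -0.2]
gripper_width: 0.0393
gripper_force: 0.0
```

```bash
python3 - <<'E'
from h import *
s=r.get_state();print({k:np.round(s[k],4).tolist() for k in("time_s","tcp_pos","contact_force","gripper_width")})
m=camera_model("wrist");i=capture("wrist");cv2.imwrite("pics/w4.png",i[:,:,::-1])
for x in red(i,80):print(x,onz(m,x[1],.1).round(4))
E
```

```text
{'time_s': 12.675, 'tcp_pos': [0.5825, 0.0531, 0.204], 'contact_force': [1.4302, 0.1904, -0.2236], 'gripper_width': 0.0393}
([216, 16, 37, 41, 956], [233.7, 35.5]) [0.457 0.    0.1  ]
([8, 90, 65, 29, 1388], [39.1, 104.4]) [ 0.4956 -0.1206  0.1   ]
([303, 231, 21, 33, 463], [313.8, 249.4]) [0.5868 0.0464 0.1   ]
```

{"method": "drive_tool", "body": {"increments": [[[-0.1,0,-0.008,0.4,0],[-0.1,0,-0.008,0.8,0],[-0.1,0,-0.008,0.8,0]]]}}

```text
time_s: 13.1
tcp_pos: [0.5817, 0.0471, 0.1044]
eef_rot: [-179.8, -0.5, 179.9]
contact_force: [-0.2, -0.1, 0.2]
gripper_width: 0.0394
gripper_force: 0.0
```

{"method": "drive_tool", "body": {"increments": [[[-1,0,0,0,0],[-1,0,0,0,0],[-1,0,0,0,0],[-1,0,0,0,0]]], "squeeze": 30}}

```text
time_s: 13.6
tcp_pos: [0.5851, 0.0485, 0.1097]
eef_rot: [180.0, 0.1, 180.0]
contact_force: [-1.4, -2.1, 7.8]
gripper_width: 0.0142
gripper_force: 30.0
```

```bash
python3 - <<'E'
from h import *
s=r.get_state();p=s["tcp_pos"];print(np.round(p,4),np.round(s["contact_force"],1),s["gripper_width"])
h=np.array([.6145,.0386]);d=np.array(p[:2])-h;print(np.hypot(*d),np.degrees(np.arctan2(d[1],d[0])))
t=camera_model("top");sc=camera_model("scene");T=[x[1] for x in red(capture("top"))if 240<x[1][0]<370 and 140<x[1][1]<290];S=[x[1] for x in red(capture("scene"))if 230<x[1][0]<370 and 200<x[1][1]<310]
for a in T:
  for b in S:
    X,e=tri(t,a,sc,b)
    if e<.008 and .08<X[2]<.13: print(a,b,X.round(4),e)
E
python3 arc.py 614.5 38.6 584.1 48 161.5 22 5
```

```text
[0.5851 0.0485 0.1097] [-1.4 -2.1  7.8] 0.014236393519813022
0.03105610162941105 161.41358580295474
[317.6, 192.0] [283.5, 231.5] [ 0.6235 -0.0677  0.1144] [0.00212545]
[345.0, 261.6] [343.1, 247.0] [ 0.4947 -0.12    0.1002] [0.0014683]
[280.1, 281.6] [323.0, 284.4] [0.4562 0.0013 0.1014] [0.00162765]
140 deg: tx -0.051 ty 0.095  -> (590.2,59.4)
118 deg: tx -0.130 ty 0.158  -> (599.7,67.0)
96 deg: tx -0.228 ty 0.187  -> (611.4,70.5)
74 deg: tx -0.329 ty 0.177  -> (623.6,69.3)
52 deg: tx -0.419 ty 0.130  -> (634.4,63.6)
```

```bash
python3 - <<'E'
from h import *
sc=camera_model("scene");S=capture("scene");f=lambda p:onz(sc,p,.102)[:2]*1e3
g={"b0":((274,219.5),(683.5,-96.8)),"d0":((304.8,268.1),(519.5,-12.3)),"a0":((263.5,270.5),(585.1,48.5))}
for k,(p,q) in g.items(): print(k,(f(p)-q).round(1))
for x in red(S):
    if 230<x[1][0]<370 and 200<x[1][1]<310: print(x,f(x[1]).round(1))
cv2.imwrite("pics/s2.png",cv2.resize(S[190:320,220:390],(784,600),interpolation=cv2.INTER_CUBIC)[:,:,::-1])
E
```

```text
b0 [-4.4 -2.6]
d0 [-3.4 -1.9]
a0 [-4.4 -3.3]
([281, 229, 5, 6, 23], [283.4, 231.6]) [632.5 -79.1]
([340, 239, 7, 17, 102], [343.1, 247.0]) [ 492.7 -119. ]
([261, 262, 6, 18, 77], [263.9, 271.2]) [578.6  46.3]
([320, 276, 7, 17, 92], [323.0, 284.4]) [454.8   1.1]
```

View pics/s2.png

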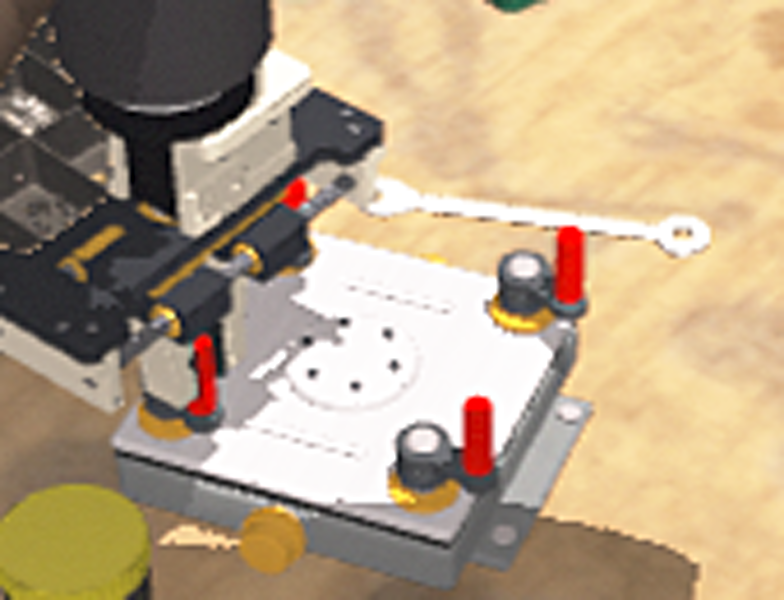

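Scene crop: handle b is half hidden behind the gripper, so its apparent shift means nothing. Handle d stayed within 2 mm. I carry on with a.

{"method": "drive_tool", "body": {"increments": [[[-1,-0.051,0.095,-0.01,0],[-1,-0.13,0.158,-0.01,0],[-1,-0.228,0.187,-0.01,0],[-1,-0.329,0.177,-0.01,0],[-1,-0.419,0.13,-0.01,0]]]}}

```text
time_s: 14.38
tcp_pos: [0.6353, 0.0649, 0.1097]
eef_rot: [180.0, 0.0, -180.0]
contact_force: [-3.6, 0.2, 4.6]
gripper_width: 0.0143
gripper_force: 30.0
```

```bash
python3 arc.py 614.5 38.6 634.4 63.6 51.5 13 2;echo; python3 arc.py 614.5 38.6 634.4 63.6 25.5 4 3
```

```text
38 deg: tx -0.043 ty -0.042  -> (639.5,58.5)
26 deg: tx -0.075 ty -0.094  -> (643.4,52.4)

22 deg: tx -0.082 ty -0.111  -> (644.3,50.3)
18 deg: tx -0.088 ty -0.128  -> (645.0,48.2)
14 deg: tx -0.093 ty -0.146  -> (645.6,46.1)
```

{"method": "drive_tool", "body": {"increments": [[[-1,-0.043,-0.042,0,0],[-1,-0.075,-0.094,0,0],[-1,-0.082,-0.111,0,0],[-1,-0.088,-0.128,0,0],[-1,-0.093,-0.146,0,0]]]}}

```text
time_s: 15.0
tcp_pos: [0.6469, 0.0474, 0.1099]
eef_rot: [179.9, 0.1, 180.0]
contact_force: [-0.0, 4.6, 4.6]
gripper_width: 0.0141
gripper_force: 30.0
```

```bash
python3 arc.py 614.5 38.6 645.6 46.1 13.5 3.5 4; echo; python3 arc.py 614.5 38.6 645.9 38.2 -.5 3.5 4;
```

```text
10 deg: tx -0.003 ty -0.016  -> (646.0,44.2)
6 deg: tx -0.006 ty -0.032  -> (646.3,42.2)
3 deg: tx -0.007 ty -0.049  -> (646.5,40.3)
-0 deg: tx -0.007 ty -0.065  -> (646.5,38.3)

-4 deg: tx -0.004 ty -0.015  -> (646.4,36.4)
-8 deg: tx -0.003 ty -0.031  -> (646.2,34.4)
-11 deg: tx -0.000 ty -0.048  -> (645.9,32.5)
-14 deg: tx 0.003 ty -0.063  -> (645.5,30.6)
```

{"method": "drive_tool", "body": {"increments": [[[-1,-0.003,-0.016,0,0],[-1,-0.006,-0.032,0,0]]]}}

```text
time_s: 15.25
tcp_pos: [0.6476, 0.0445, 0.1098]
eef_rot: [179.9, 0.2, 180.0]
contact_force: [-1.0, 10.3, 5.4]
gripper_width: 0.0141
gripper_force: 30.0
```

a is snug at 10.3 N. I release it and go to c.

{"method": "drive_tool", "body": {"increments": [[[-0.1,0,0,0,0],[-0.1,0,0,0,0],[-0.1,0,0,0,0],[-0.1,0,0,-0.4,0],[-0.1,0,0,-0.8,0]]]}}

```text
time_s: 15.88
tcp_pos: [0.6458, 0.0423, 0.2053]
eef_rot: [-179.9, -0.1, 180.0]
contact_force: [1.4, 0.3, 0.2]
gripper_width: 0.0396
gripper_force: 0.0
```

{"method": "drive_tool", "body": {"increments": [[[-0.1,0.624,-0.668,0,0],[-0.1,0.624,-0.668,0,0],[-0.1,0.624,-0.668,0,0]]]}}

```text
time_s: 16.25
tcp_pos: [0.5692, -0.0395, 0.2056]
eef_rot: [-180.0, -0.0, 179.8]
contact_force: [0.1, 0.8, 1.2]
gripper_width: 0.0393
gripper_force: 0.0
```

{"method": "drive_tool", "body": {"increments": [[[-0.1,0.624,-0.668,0,0],[-0.1,0.624,-0.668,0,0],[-0.1,0.624,-0.668,0,0]]]}}

```text
time_s: 16.62
tcp_pos: [0.4948, -0.119, 0.2053]
eef_rot: [-180.0, -0.0, 179.8]
contact_force: [0.8, -0.4, 0.8]
gripper_width: 0.0394
gripper_force: 0.0
```

{"method": "drive_tool", "body": {"increments": [[[-0.1,0,0,0.4,0],[-0.1,0,0,0.8,0],[-0.1,0,0,0.8,0]]]}}

```text
time_s: 17.0
tcp_pos: [0.4947, -0.1172, 0.1063]
eef_rot: [-180.0, -0.4, 180.0]
contact_force: [0.6, -0.8, 0.3]
gripper_width: 0.0394
gripper_force: 0.0
```

{"method": "drive_tool", "body": {"increments": [[[-1,0,0,0,0],[-1,0,0,0,0],[-1,0,0,0,0],[-1,0,0,0,0]]], "squeeze": 30}}

```text
time_s: 17.5
tcp_pos: [0.4975, -0.1174, 0.1106]
eef_rot: [-180.0, 0.1, 180.0]
contact_force: [-0.5, -0.9, 6.7]
gripper_width: 0.014
gripper_force: 30.0
```

```bash
python3 - <<'E'
from h import *
s=r.get_state();p=s["tcp_pos"];print(np.round(p,4),np.round(s["contact_force"],1),s["gripper_width"])
h=np.array([.5277,-.1234]);d=np.array(p[:2])-h;print(np.hypot(*d),np.degrees(np.arctan2(d[1],d[0])))
E
python3 arc.py 527.7 -123.2 496.5 -118.1 171 22 5
```

```text
[ 0.4975 -0.1174  0.1106] [-0.5 -0.9  6.7] 0.013956554814135833
0.030805343334341474 168.8463966110819
149 deg: tx -0.031 ty 0.095  -> (500.3,-106.7)
127 deg: tx -0.100 ty 0.170  -> (508.4,-97.6)
105 deg: tx -0.191 ty 0.215  -> (519.4,-92.3)
83 deg: tx -0.292 ty 0.222  -> (531.6,-91.4)
61 deg: tx -0.389 ty 0.191  -> (543.2,-95.2)
```

{"method": "drive_tool", "body": {"increments": [[[-1,-0.031,0.095,-0.008,0],[-1,-0.1,0.17,-0.008,0],[-1,-0.191,0.215,-0.008,0],[-1,-0.292,0.222,-0.008,0],[-1,-0.389,0.191,-0.008,0]]]}}

```text
time_s: 18.12
tcp_pos: [0.5435, -0.094, 0.1106]
eef_rot: [180.0, -0.0, 180.0]
contact_force: [-4.2, 0.6, 3.8]
gripper_width: 0.0139
gripper_force: 30.0
```

```bash
python3 arc.py 527.7 -123.2 543.2 -95.2 61 13 2;echo; python3 arc.py 527.7 -123.2 543.2 -95.2 35 3.5 3
```

```text
48 deg: tx -0.049 ty -0.035  -> (549.1,-99.4)
35 deg: tx -0.089 ty -0.080  -> (553.9,-104.8)

32 deg: tx -0.098 ty -0.094  -> (555.0,-106.5)
28 deg: tx -0.106 ty -0.108  -> (556.0,-108.2)
24 deg: tx -0.113 ty -0.123  -> (556.8,-109.9)
```

{"method": "drive_tool", "body": {"increments": [[[-1,-0.049,-0.035,0,0],[-1,-0.089,-0.08,0,0],[-1,-0.098,-0.094,0,0],[-1,-0.106,-0.108,0,0],[-1,-0.113,-0.123,0,0]]]}}

```text
time_s: 18.75
tcp_pos: [0.5579, -0.1088, 0.1108]
eef_rot: [180.0, 0.1, 180.0]
contact_force: [-0.1, 4.2, 4.2]
gripper_width: 0.0143
gripper_force: 30.0
```

```bash
python3 arc.py 527.7 -123.2 556.8 -109.9 24.5 3.5 4;echo; python3 arc.py 527.7 -123.2 559.1 -117.3 10.5 3.5 4
```

```text
21 deg: tx -0.006 ty -0.015  -> (557.6,-111.7)
18 deg: tx -0.012 ty -0.031  -> (558.2,-113.6)
14 deg: tx -0.016 ty -0.046  -> (558.7,-115.5)
10 deg: tx -0.020 ty -0.062  -> (559.2,-117.4)

7 deg: tx -0.003 ty -0.017  -> (559.5,-119.3)
4 deg: tx -0.005 ty -0.033  -> (559.6,-121.2)
0 deg: tx -0.005 ty -0.049  -> (559.7,-123.2)
-4 deg: tx -0.005 ty -0.065  -> (559.6,-125.2)
```

{"method": "drive_tool", "body": {"increments": [[[-1,-0.006,-0.015,0,0],[-1,-0.012,-0.031,0,0],[-1,-0.016,-0.046,0,0]]]}}

```text
time_s: 19.12
tcp_pos: [0.5598, -0.1135, 0.1107]
eef_rot: [179.9, 0.1, 180.0]
contact_force: [-0.4, 10.9, 7.0]
gripper_width: 0.0144
gripper_force: 30.1
```

```bash
python3 arc.py 527.7 -123.2 558.7 -115.4 14 3.5 4
```

```text
10 deg: tx -0.004 ty -0.016  -> (559.2,-117.4)
7 deg: tx -0.006 ty -0.033  -> (559.5,-119.3)
4 deg: tx -0.008 ty -0.049  -> (559.6,-121.2)
0 deg: tx -0.008 ty -0.065  -> (559.7,-123.2)
```

c is snug at about 10.7 N. I release it, lift well clear and check the whole job.

{"method": "drive_tool", "body": {"increments": [[[-0.1,0,0,0,0],[-0.1,0,0,0,0],[-0.1,0,0,0,0],[-0.1,0,0,-0.4,0],[-0.1,0,0,-0.8,0]]]}}

```text
time_s: 19.75
tcp_pos: [0.558, -0.1152, 0.2065]
eef_rot: [-180.0, -0.2, 180.0]
contact_force: [0.3, -1.0, -0.3]
gripper_width: 0.039
gripper_force: 0.0
```

{"method": "drive_tool", "body": {"increments": [[[0,0.5,-1,-1,0],[0,0.5,-1,-1,0],[0,0.5,-1,-1,0],[0,0.5,-1,-1,0]]]}}

```text
time_s: 20.25
tcp_pos: [0.4983, -0.2374, 0.3295]
eef_rot: [-179.9, 0.3, 179.8]
contact_force: [0.5, 0.1, -0.8]
gripper_width: 0.0439
gripper_force: 0.0
```

```bash
python3 - <<'E'
from h import *
s=r.get_state();print({k:np.round(s[k],4).tolist() for k in("time_s","tcp_pos","contact_force","gripper_width")})
t=camera_model("top");sc=camera_model("scene");I=capture("top");J=capture("scene")
T=[x[1] for x in red(I)if 240<x[1][0]<370 and 140<x[1][1]<290];S=[x[1] for x in red(J)if 230<x[1][0]<370 and 200<x[1][1]<310]
print(T,S)
for a in T:
  for b in S:
    X,e=tri(t,a,sc,b)
    if e<.006 and .08<X[2]<.13: print(a,b,(X+[.0026,.0015,0]).round(4),e)
cv2.imwrite("pics/s3.png",cv2.resize(J[190:320,220:390],(784,600),interpolation=cv2.INTER_CUBIC)[:,:,::-1])
E
```

```text
{'time_s': 20.25, 'tcp_pos': [0.4983, -0.2374, 0.3295], 'contact_force': [0.4778, 0.0953, -0.7567], 'gripper_width': 0.0439}
[] [[283.2, 235.7], [319.2, 238.2], [241.9, 258.6], [323.3, 284.0]]
```

View pics/s3.png

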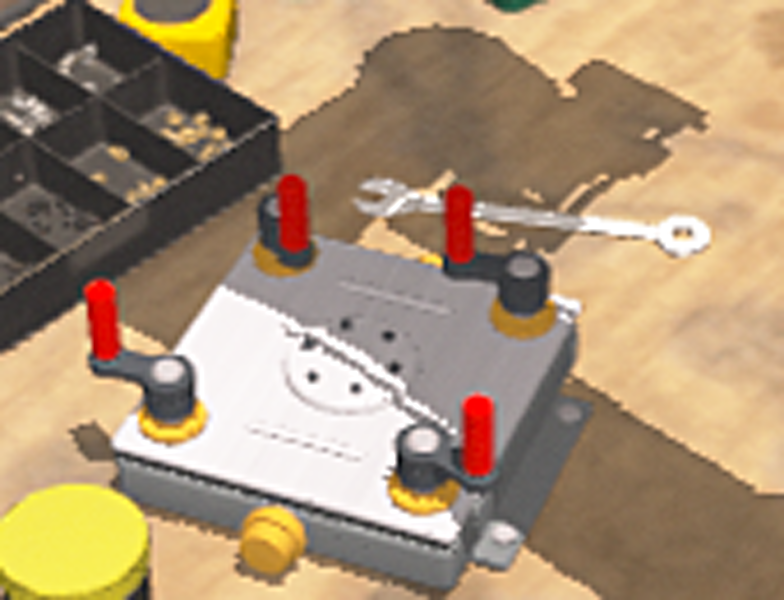

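Scene crop: all four handles have turned about half a turn, the cover looks flush, and the tub and wrench haven't moved. I check the handle resting places against where each push ended.

```bash
python3 - <<'E'
from h import *
sc=camera_model("scene")
hub={"a":(614.5,38.6),"b":(652.1,-86),"c":(527.7,-123.2),"d":(490.8,1)}
for k,p,q in(("b",(283.2,235.7),(629.2,-63.4)),("c",(319.2,238.2),(559.8,-113.5)),("a",(241.9,258.6),(647.6,44.5)),("d",(323.3,284),(458.2,4.7))):
    X=onz(sc,p,.102)[:2]*1e3+[4.0,2.6];an=lambda v:np.degrees(np.arctan2(v[1]-hub[k][1],v[0]-hub[k][0]))
    print(k,X.round(1),q,"angle now-end deg",((an(X)-an(q)+180)%360-180).round(1))
E
```

```text
b [627.3 -65.1] (629.2, -63.4) angle now-end deg 4.6
c [ 557.3 -107.9] (559.8, -113.5) angle now-end deg 10.5
a [647.4  48.5] (647.6, 44.5) angle now-end deg 6.6
d [459.    2.4] (458.2, 4.7) angle now-end deg 3.9
```

The apparent angles lag the push ends by 4–10°, with c worst. That is about the calibration error, but there is plenty of time, so I re-grip c and check it by force.

{"method": "drive_tool", "body": {"increments": [[[-0.1,-0.5,0.9,1,0],[-0.1,-0.5,0.9,1,0],[-0.1,-0.5,0.9,1,0],[-0.1,-0.5,0.9,1,0]]]}}

```text
time_s: 20.85
tcp_pos: [0.5573, -0.1241, 0.2014]
eef_rot: [-180.0, -0.5, -179.8]
contact_force: [0.9, 0.1, 0.4]
gripper_width: 0.0399
gripper_force: 0.0
```

{"method": "drive_tool", "body": {"increments": [[[-0.1,0,0.14,0,0],[-0.1,0,0.14,0,0],[-0.1,0,0.14,0.4,0],[-0.1,0,0.14,0.8,0],[-0.1,0,0.14,0.8,0]]]}}

```text
time_s: 21.48
tcp_pos: [0.5563, -0.1104, 0.108]
eef_rot: [-180.0, -0.3, 179.9]
contact_force: [0.4, -0.1, 0.7]
gripper_width: 0.0397
gripper_force: 0.0
```

{"method": "drive_tool", "body": {"increments": [[[-1,0,0,0,0],[-1,0,0,0,0],[-1,0,0,0,0],[-1,0,0,0,0]]], "squeeze": 20}}

```text
time_s: 21.98
tcp_pos: [0.5598, -0.1098, 0.1116]
eef_rot: [180.0, 0.2, 180.0]
contact_force: [0.3, 1.6, 4.9]
gripper_width: 0.0141
gripper_force: 20.0
```

{"method": "drive_tool", "body": {"increments": [[[-1,-0.002,-0.008,0,0],[-1,-0.004,-0.016,0,0]]], "squeeze": 30}}

```text
time_s: 22.22
tcp_pos: [0.5604, -0.111, 0.1115]
eef_rot: [179.9, 0.2, 180.0]
contact_force: [-1.2, 7.3, 8.3]
gripper_width: 0.0143
gripper_force: 30.0
```

{"method": "drive_tool", "body": {"increments": [[[-1,-0.003,-0.014,0,0],[-1,-0.004,-0.018,0,0],[-1,-0.004,-0.018,0,0]]]}}

```text
time_s: 22.6
tcp_pos: [0.561, -0.1126, 0.1115]
eef_rot: [179.9, 0.2, 180.0]
contact_force: [-0.2, 8.4, 8.4]
gripper_width: 0.0141
gripper_force: 30.0
```

{"method": "drive_tool", "body": {"increments": [[[-1,-0.002,-0.01,0,0],[-1,-0.002,-0.01,0,0]]]}}

```text
time_s: 22.85
tcp_pos: [0.5613, -0.1135, 0.1115]
eef_rot: [179.9, 0.2, 180.0]
contact_force: [-0.5, 10.5, 8.7]
gripper_width: 0.0142
gripper_force: 30.1
```

{"method": "drive_tool", "body": {"increments": [[[-0.1,0,0,0,0],[-0.1,0,0,0,0],[-0.1,0,0,0,0],[-0.1,0,0,-0.4,0],[-0.1,0,0,-0.8,0]]]}}

```text
time_s: 23.48
tcp_pos: [0.5593, -0.1156, 0.2067]
eef_rot: [-180.0, -0.1, 180.0]
contact_force: [1.8, -0.1, 0.4]
gripper_width: 0.0394
gripper_force: 0.0
```

c reached 10.5 N at the same spot as before, so the nuts hold. The gripper is open and clear, so I hand in.

```bash
python3 -c "
from plant import job
print(job.close_job())"
```

```text
the job is handed in; nothing more can be done
None
```

I tightened all four nuts in cross order (d, b, a, c), each to a push of about 9–11 N; the gripper is open and clear, the tub, gauge and wrench were left alone, and the job is handed in (it returned no verdict).

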